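# Turn the rinsed pan over onto the draining stand

## Robot

A 6-joint arm with a two-finger parallel gripper is mounted at the origin on the work surface. World frame = base frame: x ahead of the robot, y to its left, z up, the work surface at z = 0. Lengths are in m, angles in rad, forces in N, time in s.
With the tool pointing down it reaches from about 0.3 to 0.95 m from the base axis. Payload 3.1 kg.
Tool frame: the origin (TCP) lies on the centre line of the jaws, within the pads' length; the fingertips stand 22 mm ahead of it and the grasp point (between the pads) lies 3 mm ahead of it; z points along the fingers, y is the direction in which the jaws open and shut (so a half turn about z gives the same grasp; the last joint's range is limited). The gripper opens to 85 mm and grips with 20 to 120 N. Pads are 22 mm wide; open, the fingers measure 114 mm over their backs; the gripper's body (76 mm by 85 mm) begins 54 mm behind the grasp point. The pads swing forward as they close: fully open they stand 13 mm farther back than shut.
Start: joints at [-1.277, 0.308, 1.634, -0, 1.2, -0.07], TCP at [0.222, -0.584, 0.253] pointing down, gripper open.
Joint ranges: [-3.06, 3.06], [-0.79, 1.96], [0.05, 2.63], [-1.19, 4.34], [0.05, 2.64], [-2.94, 2.94]. Speed limits (rad/s): [2.79, 2.79, 3.14, 3.14, 3.14, 3.14].

## Interface

Orientations are given as a unit quaternion [w, x, y, z].
In Python, from cell import arm gives the robot as it stands.
- The arm moves only by the tool move_arm, never from a script. Its argument "commands" is one flat list of numbers, 7 for each row, row after row: the finger opening in mm, from 0 to 85.4, then the shift along the tool's x, y, z in mm, then the turn, a rotation vector about the tool's x, y, z in rad. In form: [jaw, dx, dy, dz, wx, wy, wz, jaw, dx, dy, dz, wx, wy, wz, ...]. A call has 1 to 12 rows; each row is the pose to reach, as a shift and turn from the pose measured when the call began, along the tool's axes at that moment; what a row does not reach only later rows make up. A row lasts 1/12 s, in which the tool goes at most 41.7 mm and 7.16 degrees, less where a joint would pass 70% of its speed; a pose out of reach is approached as far as the arm can. A call with a gripper value outside its range is refused whole. The fingers move at their own pace and stop on an object; "squeeze" is the grip in N (left out, the last holds). Time passes only in rows, so rows that repeat a pose let the fingers close. It gives the time, the measured TCP pose, the force and the opening at its end, in the units of the state.
- arm.read_state(): the state, without advancing time (a new reading comes with each control period).
- arm.grab_frame(name): name is "side" or "top" or "wrist"; returns the picture (400x640x3 uint8, blue, green, red); there is no depth.
- arm.get_calibration(name): a dict with "mtx" (3x3 intrinsics, pixels), "R" (3x3) and "t" (3): a world point X has camera coordinates R X + t; the wrist camera has in their place "T_tool_cam" (4x4, takes a point from camera to tool coordinates, whose origin is the TCP and whose axes are the flange's). Camera axes: x right, y down, z forward; pixel columns grow to the right and rows downward; lengths in m; the calibration is good to about 2 mm. A picture is of the moment at which its call begins: read the wrist's pose just before it. get_calibration takes no time and is no camera call.
- arm.finish_job(): hands the job in, once; it reports no verdict.
The state is a dict: "clock": time; "joint_pos": joint angles; "qd": joint speeds; "tau": joint torques, N m; "eef_pos": TCP position; "eef_rot": TCP orientation; "ft_force": force on the tool from outside, world axes, zero at the start; "moment": the same for the moment, N m; "gripper_width": finger opening in m.
Only numpy, scipy, OpenCV 4.12 (cv2) and the standard library are available. Lean on these libraries where they do the work, as an engineer would, in place of code of your own. Each camera call takes 0.05 s, during which the arm holds its last target. There are 200 camera calls.

## Task

The shallow steel pan lies open side up in front of the low draining stand. Push it up against the front of the stand and lift its near edge so that it tips over onto the stand, open side down, then push it home until its edge lies flush along the stand's back rail. Leave the cups, the tamper and the jug where they stand.

Things in the scene. Friction and masses are not known exactly. Their poses are not given: they have to be found in the camera images.
- pan: Loose shallow pan of 3 mm steel, 140 (x) x 160 (y) x 22 mm, 0.25 to 0.45 kg: floor 110 x 130 mm, upright walls, and a flat flange 15 mm wide all round the top, its underside 19 mm up, so fingertips fit under it. Origin: centre of the underside; z points out of the open side (up at first). Starts 10 to 35 mm clear of the stand, about parallel to its front, within 15 mm of its middle.
- stand: Fixed solid black block, 400 wide (y), 175 deep (x), 27 mm high, upright front, flat grid flush on top. Origin: counter level, foot of the middle of the front; x points into it. Back rail 30 mm above the top, its near face 155 mm behind the front: a pan at home has its centre at x = 85 mm. Tipped 35 degrees past upright, the pan falls on the top by itself, still overhanging the front by about 50 mm.
- cup_a: Loose white cup, upside down on the stand's top towards its +y end: 72 mm across, 66 mm high, small handle. Origin: centre of its underside (the mouth). To be left alone.
- cup_b: The like cup towards the stand's -y end. Between the two cups there is room for the pan with at least 20 mm to spare on either side.
- tamper: Loose steel tamper standing on the counter beside the pan, 58 mm across, 90 mm high. Origin: centre of its underside. To be left alone.
- jug: Loose steel milk jug with a handle, standing on the counter beside the pan, 84 mm across, 100 mm high. Origin: centre of its underside. To be left alone.
Things that resemble listed ones, but are neither listed nor needed, are in the scene too. What is shaped like the pan but black or orange is not meant.

How it is judged:
By the outcome, as a careful person would: the job done as asked, in the order asked, and still so for the second after the job is handed in, with the robot touching nothing.
It also fails if it takes over 64 s, if anything falls off the work surface, if the arm or the gripper's body presses on something with over 40 N, if the wrist force passes 120 N, or if a joint passes its speed limit or range.

## Working session

There is one attempt and no reset: what is moved stays moved. The work goes in short steps, Python scripts to look and compute and a tool call to move; the robot and the scene stay as the last step left them, time stands still between calls to the robot, and variables do not carry over. Pictures are saved under pics/ and viewed, about 8 in all and at most 12, crops included, and the job is handed in when it is done.

Besides the shell and the picture viewer there is one more tool, called as name(argument=value, ...) on one line, values as JSON. move_arm: Moves the arm, as the interface text tells. Its arguments: {"type":"object","properties":{"commands":{"type":"array"},"squeeze":{"type":"number"}},"required":["commands"]}

```bash
mkdir -p pics; ls; python3 - <<'E'
from cell import arm
import cv2,numpy as np
s=arm.read_state();print(s)
for n in("side","top"):
    cv2.imwrite(f"pics/{n}0.png",arm.grab_frame(n));c=arm.get_calibration(n);print(n,c["mtx"].tolist(),(-c["R"].T@c["t"]).round(3),c["R"].round(3).tolist())
print(arm.get_calibration("wrist"))
E
```

```text
pics
{'clock': 0.0, 'joint_pos': array([-1.27669251e+00,  3.09007304e-01,  1.63520007e+00,  1.02152565e-05,
        1.19966704e+00, -6.96968763e-02]), 'qd': array([ 6.45586178e-04,  1.08083192e-03, -2.78944350e-05, -2.27378488e-03,
        4.69959149e-04,  8.19329086e-04]), 'tau': array([-5.06035412e-04, -4.15258384e+01, -2.76666820e+01, -1.91675927e-04,
        1.02893851e-02,  7.99922816e-06]), 'eef_pos': array([ 0.22214879, -0.5833659 ,  0.25203913]), 'eef_rot': array([-1.13424038e-03,  9.83501394e-01,  1.80896949e-01, -1.23014603e-04]), 'ft_force': array([-0.03682546,  0.72668451, -0.91700684]), 'moment': array([0.08151098, 0.03980182, 0.01887946]), 'gripper_width': 0.08556462043809183}
side [[516.9760876026289, 0.0, 325.1015051412689], [0.0, 516.9760876026289, 202.3534687902745], [0.0, 0.0, 1.0]] [0.202 0.961 0.857] [[-0.956, -0.292, 0.001], [-0.185, 0.602, -0.776], [0.226, -0.743, -0.63]]
top [[403.47851595521297, 0.0, 318.8555106709918], [0.0, 403.47851595521297, 196.94618913323836], [0.0, 0.0, 1.0]] [ 0.441 -0.013  1.   ] [[0.002, -1.0, -0.014], [-0.997, -0.001, -0.076], [0.076, 0.015, -0.997]]
{'mtx': array([[292.79122098,   0.        , 317.67389436],
       [  0.        , 292.79122098, 197.55106985],
       [  0.        ,   0.        ,   1.        ]]), 'T_tool_cam': array([[ 1.26763872e-04, -9.66159454e-01, -2.57945524e-01,
         6.44416519e-02],
       [ 9.99999972e-01,  7.10611567e-05,  2.25270279e-04,
         4.40924641e-04],
       [-1.99317102e-04, -2.57945546e-01,  9.66159436e-01,
        -1.19936135e-01],
       [ 0.00000000e+00,  0.00000000e+00,  0.00000000e+00,
         1.00000000e+00]])}
```

View pics/side0.png

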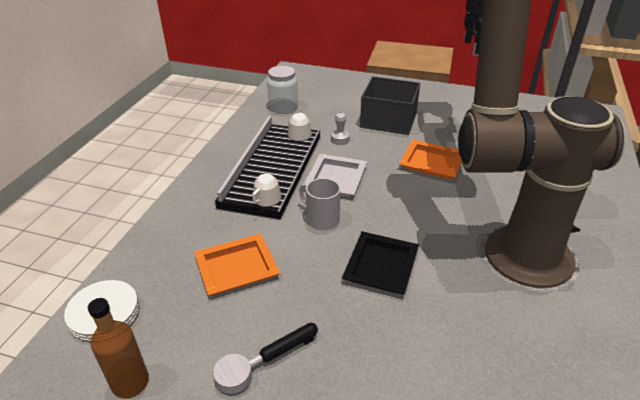

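View pics/top0.png

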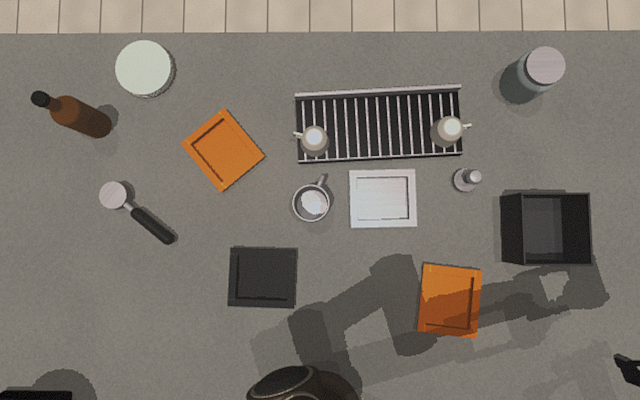

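The top view shows the stand with its front edge running from about (300,163) to (463,154). The steel pan covers (349–417, 168–228), with the jug at (311,203) and the tamper at (465,180). The cups are at (314,138) and (450,130). Next I measure these.

```bash
cat > h.py <<'E'
from cell import arm
import cv2,numpy as np
from scipy.spatial.transform import Rotation as Ro
def ray(n,uv,z,cal=None):
    c=arm.get_calibration(n);R,t=c["R"],np.ravel(c["t"])
    uv=np.atleast_2d(np.float64(uv));d=np.c_[uv,np.ones(len(uv))]@np.linalg.inv(c["mtx"]).T@R
    o=-R.T@t;return o+d*((z-o[2])/d[:,2])[:,None]
def proj(n,P):
    c=arm.get_calibration(n);p=(np.atleast_2d(P)@c["R"].T+np.ravel(c["t"]))@c["mtx"].T
    return p[:,:2]/p[:,2:]
def pose():
    s=arm.read_state();q=s["eef_rot"];return s,Ro.from_quat(np.r_[q[1:],q[0]])
E
python3 - <<'E'
from h import *
im=cv2.imread("pics/top0.png");g=im.max(2)
roi=np.zeros_like(g);roi[166:235,342:425]=1
m=((g>150)*roi).astype(np.uint8)
cs,_=cv2.findContours(m,cv2.RETR_EXTERNAL,cv2.CHAIN_APPROX_NONE);c=max(cs,key=cv2.contourArea)
r=cv2.minAreaRect(c);b=cv2.boxPoints(r);print("pan",r,ray("top",b,.022).round(4).tolist(),ray("top",[r[0]],.022))
for n,p in dict(frontL=(300,163),frontR=(463,154),cupa=(314,138),cupb=(450,130)).items():print(n,ray("top",[p],.027).round(4))
print("cup tops z.093",ray("top",[(314,133),(453,125)],.093).round(4))
print("jug rim .1, tamper top .09",ray("top",[(311,203)],.1).round(3),ray("top",[(474,176)],.09).round(3))
cv2.imwrite("pics/crop.png",cv2.resize(im[75:240,280:490],None,fx=3.8,fy=3.6,interpolation=cv2.INTER_CUBIC))
E
```

```text
pan ((382.93231201171875, 197.86070251464844), (57.955318450927734, 66.72166442871094), 88.53119659423828) [[0.5827, -0.0717, 0.022], [0.5869, -0.234, 0.022], [0.4462, -0.2352, 0.022], [0.4418, -0.0747, 0.022]] [[ 0.51401851 -0.15400044  0.022     ]]
frontL [[0.5986 0.0473 0.027 ]]
frontR [[ 0.6205 -0.3481  0.027 ]]
cupa [[0.6603 0.0134 0.027 ]]
cupb [[ 0.6796 -0.3181  0.027 ]]
cup tops z.093 [[ 0.657   0.0117  0.093 ]
 [ 0.675  -0.3044  0.093 ]]
jug rim .1, tamper top .09 [[0.497 0.018 0.1  ]] [[ 0.559 -0.35   0.09 ]]
```

View pics/crop.png

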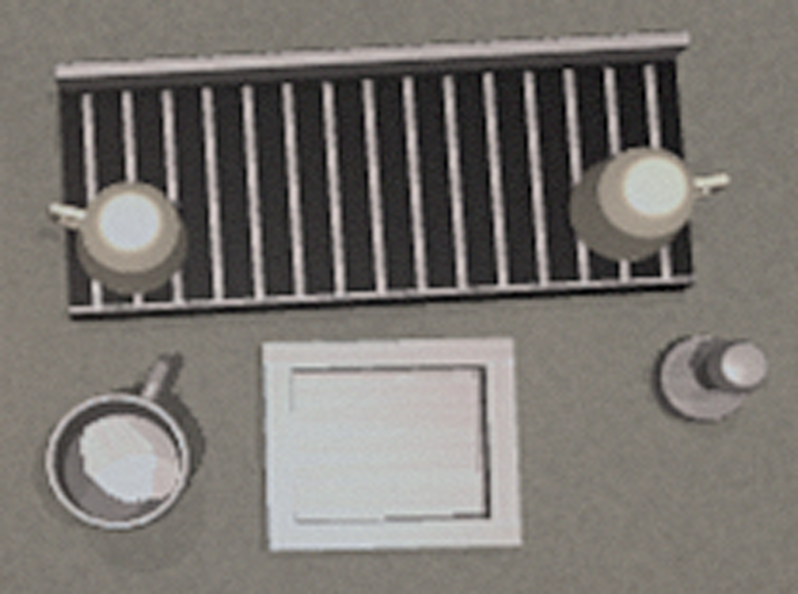

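```bash
cat >> h.py <<'E'
YAW=np.radians(3.17);O=np.array([.6096,-.1504,0])
XS=np.array([np.cos(YAW),np.sin(YAW),0]);YS=np.array([-XS[1],XS[0],0]);ZZ=np.array([0,0,1.])
def S(x,y,z):return O+x*XS+y*YS+z*ZZ
def toS(P):d=np.asarray(P)-O;return np.array([d@XS,d@YS,d[2]])
def down():return np.c_[XS,-YS,-ZZ]
def hook(a,up=-1): # pointing forward, a rad below level, jaw plane upright
    d=np.cos(a)*XS-np.sin(a)*ZZ;n=up*(np.sin(a)*XS+np.cos(a)*ZZ);return np.c_[np.cross(n,d),n,d]
def row(P,M):
    s,R=pose();D=R.inv();sh=D.apply(np.asarray(P)-s["eef_pos"])*1e3;t=(D*Ro.from_matrix(M)).as_rotvec()
    print("row",sh.round(1).tolist(),t.round(3).tolist(),"rows>=",max(np.linalg.norm(sh)/41.7,np.degrees(np.linalg.norm(t))/7.16).round(1))
def show():
    s,R=pose();print("t",s["clock"],"S",toS(s["eef_pos"]).round(4),"F",s["ft_force"].round(1),"q",s["joint_pos"].round(2),"w",s["gripper_width"].round(4))
    z=R.as_matrix()[:,2];print("tool z",z.round(3),"tool y",R.as_matrix()[:,1].round(3))
E
python3 -c "
from h import *
print(S(-.2,0,.1));row(S(-.2,0,.1),down())"
```

```text
[ 0.40990603 -0.16145974  0.1       ]
row [325.6, -327.2, 152.9] [-0.002, 0.0, 0.308] rows>= 11.7
```

move_arm(commands=[80, 326, -327, 60, 0, 0, 0.308, 80, 326, -327, 60, 0, 0, 0.308, 80, 326, -327, 60, 0, 0, 0.308, 80, 326, -327, 60, 0, 0, 0.308, 80, 326, -327, 60, 0, 0, 0.308, 80, 326, -327, 60, 0, 0, 0.308, 80, 326, -327, 60, 0, 0, 0.308, 80, 326, -327, 60, 0, 0, 0.308, 80, 326, -327, 60, 0, 0, 0.308, 80, 326, -327, 60, 0, 0, 0.308, 80, 326, -327, 120, 0, 0, 0.308, 80, 326, -327, 153, 0, 0, 0.308])

```text
clock: 1.1
eef_pos: [0.4099, -0.1693, 0.1286]
eef_rot: [0.001, 1.0, 0.029, 0.004]
ft_force: [0.4, 0.0, -0.1]
gripper_width: 0.0799
```

```bash
python3 -c "
from h import *
show();row(S(-.2,0,.04),down());p,R=pose()
im=arm.grab_frame('wrist');cv2.imwrite('pics/w1.png',im)"
```

```text
Traceback (most recent call last):
  File "h.py", line 24, in show
    s,R=pose();print("t",s["clock"],"S",toS(s["eef_pos"]).round(4),"F",s["ft_force"].round(1),"q",s["joint_pos"].round(2),"w",s["gripper_width"].round(4))
                                                                                                                              ^^^^^^^^^^^^^^^^^^^^^^^^
AttributeError: 'float' object has no attribute 'round'
```

```bash
sed -i 's/s\["gripper_width"\].round(4)/round(s["gripper_width"],4)/' h.py; python3 -c "
from h import *
show();row(S(-.2,0.003,.04),down());p,R=pose()
im=arm.grab_frame('wrist');cv2.imwrite('pics/w1.png',im)"
```

```text
t 1.1 S [-0.2005 -0.0079  0.1286] F [ 0.4  0.  -0.1] q [-0.49  0.13  2.15  0.    0.86  1.02] w 0.0799
tool z [ 0.007 -0.001 -1.   ] tool y [ 0.059 -0.998  0.002]
row [-0.1, -11.0, 88.6] [0.002, -0.007, 0.003] rows>= 2.1
```

View pics/w1.png

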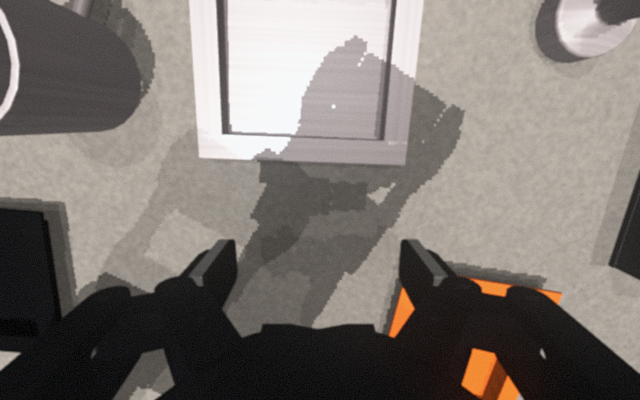

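```bash
cat >> h.py <<'E'
def wray(uv,z):
    c=arm.get_calibration("wrist");s,R=pose();T=c["T_tool_cam"];o=s["eef_pos"]+R.apply(T[:3,3])
    uv=np.atleast_2d(np.float64(uv));d=R.apply((np.c_[uv,np.ones(len(uv))]@np.linalg.inv(c["mtx"]).T)@T[:3,:3].T)
    return o+d*((z-o[2])/d[:,2])[:,None]
E
python3 -c "
from h import *
for p in wray([(199,158),(406,165),(302,161)],.022):print(p.round(4),toS(p).round(4))"
```

```text
[ 0.4338 -0.0744  0.022 ] [-0.1714  0.0857  0.022 ]
[ 0.4378 -0.2281  0.022 ] [-0.1759 -0.0681  0.022 ]
[ 0.4361 -0.1509  0.022 ] [-0.1733  0.0091  0.022 ]
```

move_arm(commands=[80, -5, -12, 35, 0, -0.007, 0.003, 80, -5, -12, 70, 0, -0.007, 0.003, 80, -5, -12, 95, 0, -0.007, 0.003, 80, -5, -12, 106, 0, -0.007, 0.003, 80, -5, -12, 106, 0, -0.007, 0.003, 80, -5, -12, 106, 0, -0.007, 0.003])

```text
clock: 1.65
eef_pos: [0.3956, -0.152, 0.013]
eef_rot: [-0.005, 1.0, 0.028, -0.009]
ft_force: [-0.1, 0.7, -0.1]
gripper_width: 0.0799
```

```bash
python3 -c "
from h import *
show();row(S(-.15,0.004,.02),down())"
```

```text
t 1.65 S [-0.2137  0.0103  0.013 ] F [-0.1  0.7 -0.1] q [-0.47  0.35  2.2  -0.    0.61  1.05] w 0.0799
tool z [-0.019  0.009 -1.   ] tool y [ 0.056 -0.998 -0.01 ]
row [63.6, 6.2, -8.2] [-0.01, 0.018, 0.0] rows>= 1.5
```

move_arm(commands=[80, 15, 6, -5, -0.01, 0.018, 0, 80, 30, 6, -5, -0.01, 0.018, 0, 80, 36, 6, -5, -0.01, 0.018, 0, 80, 42, 6, -5, -0.01, 0.018, 0, 80, 48, 6, -5, -0.01, 0.018, 0, 80, 54, 6, -5, -0.01, 0.018, 0, 80, 57, 6, -5, -0.01, 0.018, 0, 80, 57, 6, -5, -0.01, 0.018, 0, 80, 57, 6, -5, -0.01, 0.018, 0])

```text
clock: 2.4
eef_pos: [0.4534, -0.1548, 0.0169]
eef_rot: [-0.0, 1.0, 0.028, 0.001]
ft_force: [-0.7, -0.2, 0.3]
gripper_width: 0.0798
```

```bash
python3 -c "
from h import *
show();row(S(-.14,0.004,.018),down())"
```

```text
t 2.4 S [-0.1562  0.0042  0.0169] F [-0.7 -0.2  0.3] q [-0.42  0.41  2.09  0.    0.64  1.09] w 0.0798
tool z [ 0.001  0.    -1.   ] tool y [ 0.056 -0.998 -0.   ]
row [16.2, 0.2, -1.1] [-0.0, -0.001, 0.0] rows>= 0.4
```

move_arm(commands=[80, 1.5, 0, -1, 0, 0, 0, 80, 3, 0, -1, 0, 0, 0, 80, 4.5, 0, -1, 0, 0, 0, 80, 6, 0, -1, 0, 0, 0, 80, 7, 0, -1, 0, 0, 0, 80, 7, 0, -1, 0, 0, 0])

```text
clock: 2.9
eef_pos: [0.4596, -0.1542, 0.0177]
eef_rot: [-0.0, 1.0, 0.028, -0.0]
ft_force: [-4.0, -0.4, 2.5]
gripper_width: 0.0798
```

```bash
python3 -c "
from h import *
show()
im=arm.grab_frame('top');cv2.imwrite('pics/t2.png',cv2.resize(im[75:240,280:490],None,fx=3.8,fy=3.6,interpolation=cv2.INTER_CUBIC))"
```

```text
t 2.9 S [-0.15    0.0045  0.0177] F [-4.  -0.4  2.5] q [-0.41  0.42  2.08  0.    0.65  1.1 ] w 0.0798
tool z [-0.001  0.001 -1.   ] tool y [ 0.056 -0.998 -0.001]
```

View pics/t2.png

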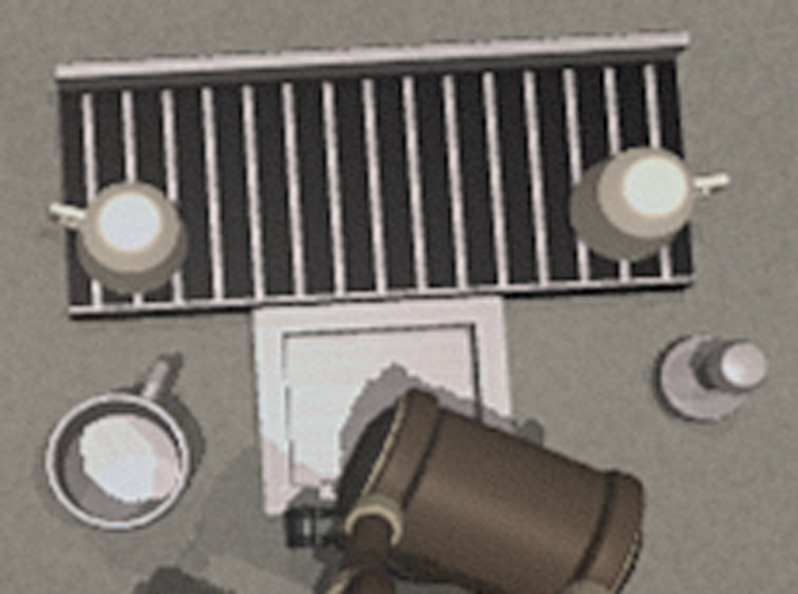

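```bash
python3 -c "
from h import *
row(S(-.21,0.0,.13),hook(np.radians(65),1))"
```

```text
row [-60.1, 4.4, -112.2] [-0.343, 0.342, -1.543] rows>= 12.9
```

move_arm(commands=[80, -20, 0, 0, 0, 0, 0, 80, -40, 4, -40, 0, 0, 0, 80, -60, 4, -80, 0, 0, 0, 80, -60, 4, -112, -0.1, 0.1, -0.45, 80, -60, 4, -112, -0.343, 0.342, -1.543, 80, -60, 4, -112, -0.343, 0.342, -1.543, 80, -60, 4, -112, -0.343, 0.342, -1.543, 80, -60, 4, -112, -0.343, 0.342, -1.543, 80, -60, 4, -112, -0.343, 0.342, -1.543, 80, -60, 4, -112, -0.343, 0.342, -1.543, 80, -60, 4, -112, -0.343, 0.342, -1.543, 80, -60, 4, -112, -0.343, 0.342, -1.543])

```text
clock: 3.95
eef_pos: [0.401, -0.162, 0.1306]
eef_rot: [0.11, 0.835, 0.527, 0.115]
ft_force: [-0.4, 0.5, 0.2]
gripper_width: 0.0796
```

```bash
python3 -c "
from h import *
show();row(S(-.21,0.0,.13),hook(np.radians(65),1));row(S(-.21,0.0,.13),hook(np.radians(50),1))"
```

```text
t 3.95 S [-0.2089  0.      0.1306] F [-0.4  0.5  0.2] q [-0.56 -0.05  2.36  0.22  0.53 -0.29] w 0.0796
tool z [ 0.308 -0.062 -0.949] tool y [ 0.855 -0.42   0.305]
row [-0.5, -1.1, 0.2] [-0.104, 0.108, -0.481] rows>= 4.0
row [-0.5, -1.1, 0.2] [-0.361, 0.17, -0.465] rows>= 4.9
```

move_arm(commands=[80, 0, -1, 0, -0.361, 0.17, -0.465, 80, 0, -1, 0, -0.361, 0.17, -0.465, 80, 0, -1, 0, -0.361, 0.17, -0.465, 80, 0, -1, 0, -0.361, 0.17, -0.465, 80, 0, -1, 0, -0.361, 0.17, -0.465, 80, 0, -1, 0, -0.361, 0.17, -0.465, 80, 0, -1, 0, -0.361, 0.17, -0.465, 80, 0, -1, 0, -0.361, 0.17, -0.465])

```text
clock: 4.62
eef_pos: [0.4001, -0.1611, 0.13]
eef_rot: [0.213, 0.677, 0.666, 0.233]
ft_force: [0.3, 0.3, -0.4]
gripper_width: 0.0802
```

```bash
python3 -c "
from h import *
show()
for a in(50,40,35):row(S(-.21,0.0,.13),hook(np.radians(a),1))"
```

```text
t 4.6167 S [-0.2097  0.0009  0.13  ] F [ 0.3  0.3 -0.4] q [-0.8  -0.07  2.52  1.14  0.51 -1.76] w 0.0802
tool z [ 0.598  0.022 -0.802] tool y [ 0.802 -0.024  0.597]
row [-1.0, -0.1, -0.2] [-0.057, 0.013, -0.068] rows>= 0.7
row [-1.0, -0.1, -0.2] [-0.231, 0.019, -0.067] rows>= 1.9
row [-1.0, -0.1, -0.2] [-0.319, 0.022, -0.066] rows>= 2.6
```

```bash
python3 -c "
from h import *
row(S(-.145,0.0,.057),hook(np.radians(45),1))"
```

```text
row [0.7, 8.2, 97.2] [-0.144, 0.016, -0.067] rows>= 2.3
```

move_arm(commands=[80, 0, 0, 0, -0.144, 0.016, -0.067, 80, 0, 4, 30, -0.144, 0.016, -0.067, 80, 0, 8, 60, -0.144, 0.016, -0.067, 80, 0, 8, 85, -0.144, 0.016, -0.067, 80, 1, 8, 97, -0.144, 0.016, -0.067, 80, 1, 8, 97, -0.144, 0.016, -0.067, 80, 1, 8, 97, -0.144, 0.016, -0.067, 80, 1, 8, 97, -0.144, 0.016, -0.067])

```text
clock: 5.28
eef_pos: [0.4645, -0.158, 0.0571]
eef_rot: [0.263, 0.635, 0.671, 0.278]
ft_force: [-0.4, 0.3, -0.1]
gripper_width: 0.0799
```

```bash
python3 -c "
from h import *
show()
row(S(-.145,0.0,.045),hook(np.radians(45),1))
im=arm.grab_frame('side');cv2.imwrite('pics/s3.png',cv2.resize(im[100:250,220:460],None,fx=3.3,fy=3.3,interpolation=cv2.INTER_CUBIC))"
```

```text
t 5.2833 S [-0.1453  0.0004  0.0571] F [-0.4  0.3 -0.1] q [-0.73  0.32  2.46  1.98  0.58 -2.67] w 0.0799
tool z [ 0.705  0.04  -0.708] tool y [0.707 0.039 0.707]
row [-0.4, -8.4, 8.8] [-0.001, -0.001, 0.0] rows>= 0.3
```

View pics/s3.png

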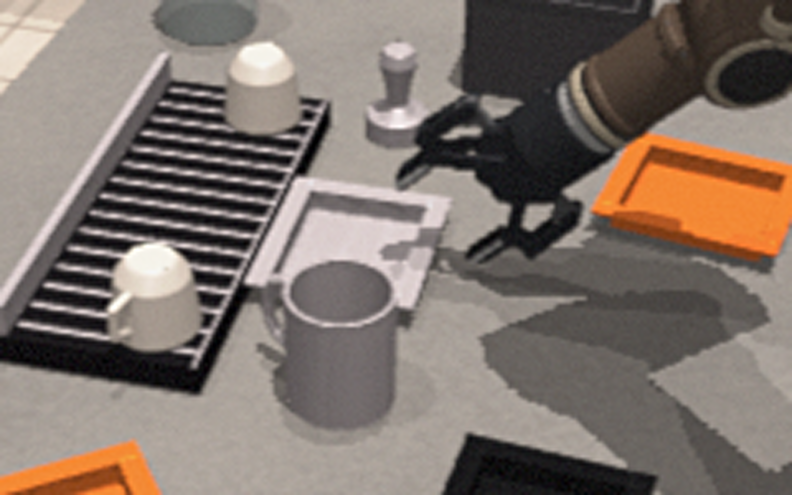

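move_arm(commands=[80, 0, -2, 2, 0, 0, 0, 80, 0, -4, 4, 0, 0, 0, 80, 0, -5, 5, 0, 0, 0, 80, 0, -6, 6, 0, 0, 0, 80, 0, -6.7, 6.7, 0, 0, 0, 80, 0, -6.7, 6.7, 0, 0, 0])

```text
clock: 5.83
eef_pos: [0.4647, -0.1586, 0.0489]
eef_rot: [0.264, 0.635, 0.671, 0.278]
ft_force: [0.4, 0.7, 0.9]
gripper_width: 0.0798
```

```bash
python3 -c "
from h import *
show()
im=arm.grab_frame('wrist');cv2.imwrite('pics/w4.png',im)"
```

```text
t 5.8333 S [-1.451e-01 -1.000e-04  4.890e-02] F [0.4 0.7 0.9] q [-0.73  0.35  2.46  2.02  0.59 -2.71] w 0.0798
tool z [ 0.707  0.038 -0.706] tool y [0.705 0.04  0.708]
```

View pics/w4.png

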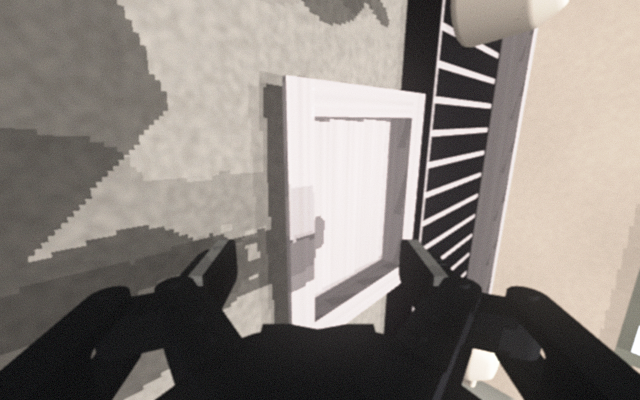

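move_arm(commands=[80, 0, -0.7, 0.7, 0, 0, 0, 80, 0, -1.4, 1.4, 0, 0, 0, 80, 0, -1.4, 1.4, 0, 0, 0])

```text
clock: 6.13
eef_pos: [0.4646, -0.1584, 0.0465]
eef_rot: [0.264, 0.635, 0.671, 0.278]
ft_force: [-0.1, -1.1, 0.3]
gripper_width: 0.0802
```

move_arm(commands=[80, 0, -0.7, 0.7, 0, 0, 0, 80, 0, -1.4, 1.4, 0, 0, 0, 80, 0, -1.4, 1.4, 0, 0, 0])

```text
clock: 6.38
eef_pos: [0.4645, -0.1583, 0.0443]
eef_rot: [0.263, 0.635, 0.671, 0.278]
ft_force: [-0.1, 0.0, 0.0]
gripper_width: 0.08
```

move_arm(commands=[80, 0, 8, 8, 0, 0, 0, 80, 0, 14, 14, 0, 0, 0, 80, 0, 18, 18, 0, 0, 0, 80, 0, 21, 21, 0, 0, 0, 80, 0, 24, 24, 0, 0, 0, 80, 0, 24, 24, 0, 0, 0, 80, 0, 24, 24, 0, 0, 0])

```text
clock: 6.97
eef_pos: [0.4985, -0.1563, 0.0442]
eef_rot: [0.263, 0.635, 0.671, 0.278]
ft_force: [-0.3, -0.1, 0.9]
gripper_width: 0.0802
```

```bash
python3 -c "
from h import *
show()"
```

```text
t 6.9667 S [-0.1113  0.0003  0.0442] F [-0.3 -0.1  0.9] q [-0.65  0.39  2.4   2.08  0.56 -2.7 ] w 0.0802
tool z [ 0.706  0.039 -0.707] tool y [0.706 0.04  0.707]
```

move_arm(commands=[80, 0, 4.9, -3.5, 0, 0, 0, 80, 0, 9.9, -7.1, 0, 0, 0, 80, 0, 14.8, -10.6, 0, 0, 0, 80, 0, 19.8, -14.1, 0, 0, 0, 80, 0, 25.1, -17.3, 0, 0, 0, 80, 0, 31.1, -21.2, 0, 0, 0, 80, 0, 36.4, -24.4, 0, 0, 0, 80, 0, 41.7, -27.6, 0, 0, 0, 80, 0, 41.7, -27.6, 0, 0, 0, 80, 0, 41.7, -27.6, 0, 0, 0])

```text
clock: 7.8
eef_pos: [0.5076, -0.1554, 0.0928]
eef_rot: [0.263, 0.635, 0.672, 0.277]
ft_force: [-1.6, -0.1, 1.0]
gripper_width: 0.0799
```

```bash
python3 -c "
from h import *
show()
im=arm.grab_frame('side');cv2.imwrite('pics/s5.png',cv2.resize(im[100:250,220:460],None,fx=3.3,fy=3.3,interpolation=cv2.INTER_CUBIC))"
```

```text
t 7.8 S [-0.1021  0.0006  0.0928] F [-1.6 -0.1  1. ] q [-0.64  0.25  2.39  1.87  0.49 -2.44] w 0.0799
tool z [ 0.705  0.039 -0.708] tool y [0.707 0.04  0.706]
```

View pics/s5.png

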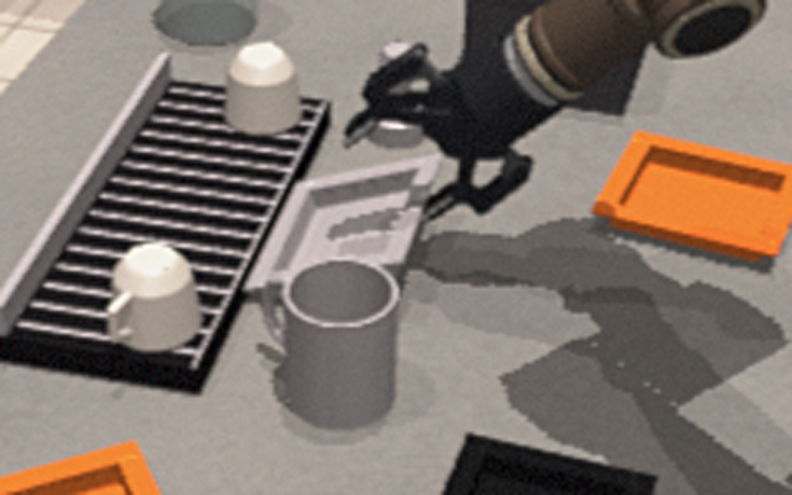

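move_arm(commands=[80, 0, 9.2, -2.1, 0, 0, 0, 80, 0, 18.5, -4.7, 0, 0, 0, 80, 0, 28.3, -5.7, 0, 0, 0, 80, 0, 37.5, -6.2, 0, 0, 0, 80, 0, 47.4, -4.9, 0, 0, 0, 80, 0, 56.8, -3.4, 0, 0, 0, 80, 0, 67.2, -0.7, 0, 0, 0, 80, 0, 77.3, 1.9, 0, 0, 0, 80, 0, 88, 5.3, 0, 0, 0, 80, 0, 98.8, 9.1, 0, 0, 0, 80, 0, 98.8, 9.1, 0, 0, 0, 80, 0, 98.8, 9.1, 0, 0, 0])

```text
clock: 8.85
eef_pos: [0.5839, -0.1511, 0.1557]
eef_rot: [0.263, 0.635, 0.672, 0.277]
ft_force: [-1.6, -1.0, -0.1]
gripper_width: 0.08
```

```bash
python3 -c "
from h import *
show()
im=arm.grab_frame('side');cv2.imwrite('pics/s6.png',cv2.resize(im[70:250,180:460],None,fx=2.8,fy=2.8,interpolation=cv2.INTER_CUBIC))"
```

```text
t 8.85 S [-0.0257  0.0007  0.1557] F [-1.6 -1.  -0.1] q [-0.51  0.19  2.24  1.54  0.39 -1.96] w 0.08
tool z [ 0.705  0.039 -0.708] tool y [0.707 0.041 0.706]
```

View pics/s6.png

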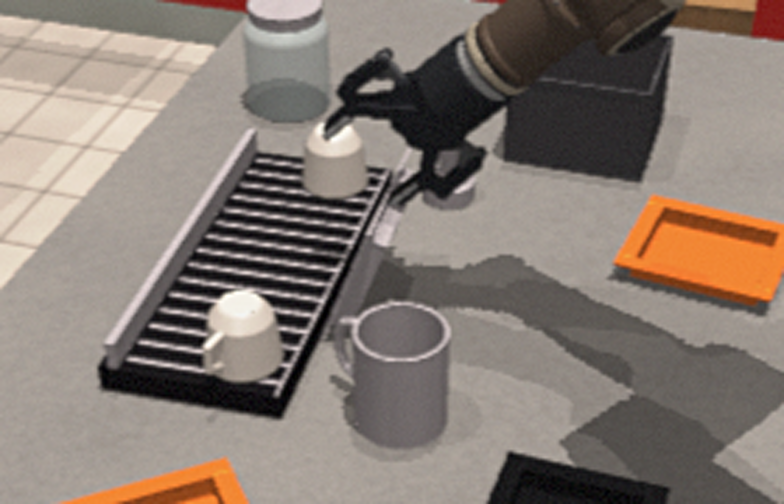

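move_arm(commands=[80, 0, 10.2, 4.7, 0, 0, 0, 80, 0, 20, 10.4, 0, 0, 0, 80, 0, 29, 17, 0, 0, 0, 80, 0, 37.7, 24.5, 0, 0, 0, 80, 0, 43.8, 31.1, 0, 0, 0, 80, 0, 49.1, 38.2, 0, 0, 0, 80, 0, 53.4, 45.6, 0, 0, 0, 80, 0, 57.3, 53.7, 0, 0, 0, 80, 0, 59.5, 62.1, 0, 0, 0, 80, 0, 61.5, 70.8, 0, 0, 0, 80, 0, 61.9, 78.1, 0, 0, 0, 80, 0, 61.5, 84.6, 0, 0, 0])

```text
clock: 9.9
eef_pos: [0.6914, -0.1462, 0.1441]
eef_rot: [0.266, 0.633, 0.67, 0.28]
ft_force: [6.0, -0.6, 7.6]
gripper_width: 0.08
```

```bash
python3 -c "
from h import *
show()
im=arm.grab_frame('side');cv2.imwrite('pics/s7.png',cv2.resize(im[70:250,180:460],None,fx=2.8,fy=2.8,interpolation=cv2.INTER_CUBIC))"
```

```text
t 9.9 S [ 0.0819 -0.0004  0.1441] F [ 6.  -0.6  7.6] q [-0.4   0.37  2.03  1.56  0.32 -1.89] w 0.08
tool z [ 0.712  0.039 -0.701] tool y [0.7   0.04  0.713]
```

View pics/s7.png

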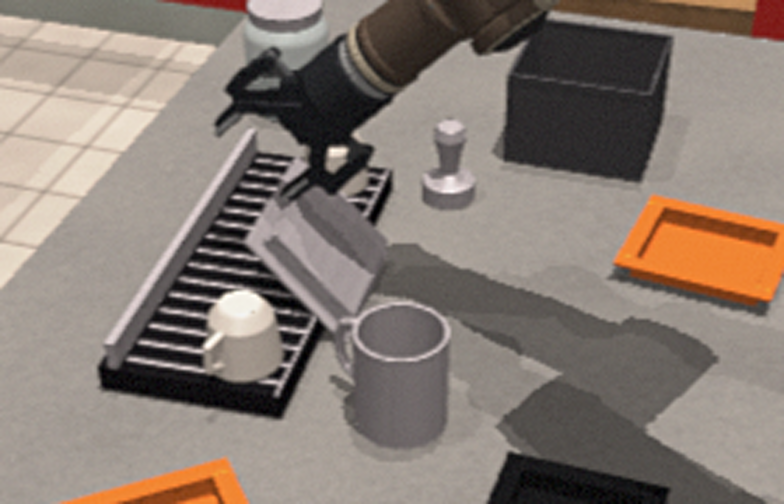

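move_arm(commands=[80, 0, 5.7, -1.4, 0, 0, 0, 80, 0, 6.7, 4, 0, 0, 0, 80, 0, 7.8, 10.6, 0, 0, 0, 80, 0, 9, 16, 0, 0, 0, 80, 0, 9.9, 22.6, 0, 0, 0, 80, 0, 10.6, 36, 0, 0, 0, 80, 0, 10.6, 36, 0, 0, 0, 80, 0, 10.6, 36, 0, 0, 0])

```text
clock: 10.62
eef_pos: [0.7234, -0.1438, 0.123]
eef_rot: [0.264, 0.634, 0.671, 0.279]
ft_force: [0.2, -0.1, -0.7]
gripper_width: 0.0793
```

```bash
python3 -c "
from h import *
show()
im=arm.grab_frame('side');cv2.imwrite('pics/s8.png',cv2.resize(im[70:250,180:460],None,fx=2.8,fy=2.8,interpolation=cv2.INTER_CUBIC))"
```

```text
t 10.6167 S [0.114  0.0003 0.123 ] F [ 0.2 -0.1 -0.7] q [-0.37  0.45  1.96  1.6   0.3  -1.92] w 0.0793
tool z [ 0.709  0.04  -0.705] tool y [0.703 0.04  0.71 ]
```

View pics/s8.png

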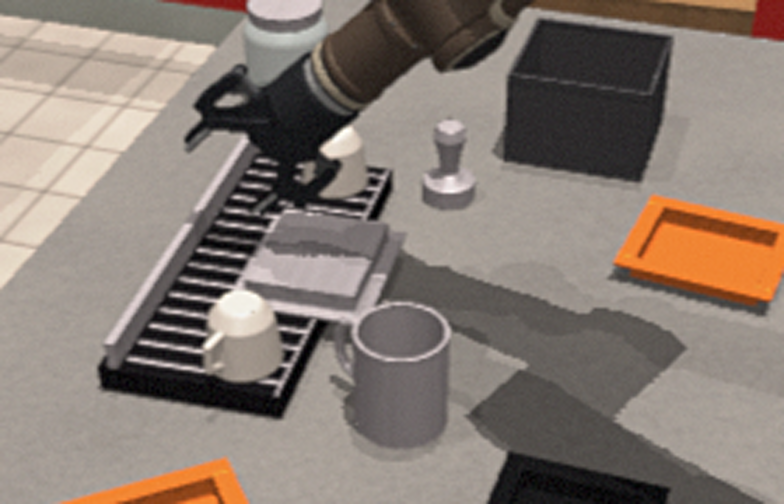

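```bash
python3 -c "
from h import *
row(S(.08,0,.2),hook(np.radians(45),1));row(S(-.14,0.0,.2),down())"
```

```text
row [-0.2, 30.4, -77.9] [0.004, -0.0, 0.001] rows>= 2.0
row [0.1, -124.5, -234.1] [0.617, -0.617, 1.482] rows>= 13.8
```

move_arm(commands=[80, 0, 20, -40, 0, 0, 0, 80, 0, 30, -78, 0, 0, 0, 80, 0, -10, -110, 0.06, -0.06, 0.15, 80, 0, -50, -150, 0.2, -0.2, 0.45, 80, 0, -124, -234, 0.617, -0.617, 1.482, 80, 0, -124, -234, 0.617, -0.617, 1.482, 80, 0, -124, -234, 0.617, -0.617, 1.482, 80, 0, -124, -234, 0.617, -0.617, 1.482, 80, 0, -124, -234, 0.617, -0.617, 1.482, 80, 0, -124, -234, 0.617, -0.617, 1.482, 80, 0, -124, -234, 0.617, -0.617, 1.482, 80, 0, -124, -234, 0.617, -0.617, 1.482])

```text
clock: 11.67
eef_pos: [0.4671, -0.1577, 0.1997]
eef_rot: [0.136, 0.904, 0.377, 0.151]
ft_force: [0.1, 0.1, 0.1]
gripper_width: 0.0801
```

```bash
python3 -c "
from h import *
show();row(S(-.14,0.0,.15),down())"
```

```text
t 11.6667 S [-0.1427  0.0006  0.1997] F [0.1 0.1 0.1] q [-0.44 -0.09  2.25  0.07  0.57  0.29] w 0.0801
tool z [ 0.376 -0.131 -0.917] tool y [ 0.641 -0.679  0.36 ]
row [-7.0, -15.8, 46.7] [0.288, -0.304, 0.725] rows>= 6.7
```

move_arm(commands=[80, -7, -16, 47, 0.288, -0.304, 0.725, 80, -7, -16, 47, 0.288, -0.304, 0.725, 80, -7, -16, 47, 0.288, -0.304, 0.725, 80, -7, -16, 47, 0.288, -0.304, 0.725, 80, -7, -16, 47, 0.288, -0.304, 0.725, 80, -7, -16, 47, 0.288, -0.304, 0.725, 80, -7, -16, 47, 0.288, -0.304, 0.725, 80, -7, -16, 47, 0.288, -0.304, 0.725, 80, -7, -16, 47, 0.288, -0.304, 0.725])

```text
clock: 12.42
eef_pos: [0.4698, -0.1584, 0.1497]
eef_rot: [0.001, 1.0, 0.028, 0.0]
ft_force: [-1.3, -0.1, -0.0]
gripper_width: 0.08
```

```bash
cat > m.py <<'E'
from h import *
import sys
im=arm.grab_frame('top');cv2.imwrite(sys.argv[1],im)
g=im.max(2);ps=proj("top",[S(*p) for p in[(-.09,-.12,.03),(-.09,.1,.03),(.152,.1,.03),(.152,-.12,.03)]])
roi=np.zeros_like(g);cv2.fillPoly(roi,[ps.astype(np.int32)],1)
roi*= (g>115)
m=cv2.morphologyEx(roi,cv2.MORPH_OPEN,np.ones((7,7),np.uint8))
cs,_=cv2.findContours(m,cv2.RETR_EXTERNAL,cv2.CHAIN_APPROX_NONE);c=max(cs,key=cv2.contourArea)
r=cv2.minAreaRect(c);print(r,cv2.contourArea(c))
for q in cv2.boxPoints(r):
    print(q.round(1),toS(ray("top",[q],.030)[0]).round(4))
E
python3 -c "
from h import *
show()"; python3 m.py pics/t9.png
```

```text
t 12.4167 S [-0.1401 -0.0002  0.1497] F [-1.3 -0.1 -0. ] q [-0.41  0.19  2.02 -0.    0.93  1.1 ] w 0.08
tool z [ 0.    -0.001 -1.   ] tool y [ 0.057 -0.998  0.001]
((385.1169128417969, 157.1046142578125), (75.88298797607422, 91.5255355834961), 86.8201675415039) 4242.0
[337.3 121.8] [0.096  0.1017 0.03  ]
[428.7 116.7] [ 0.0958 -0.1213  0.03  ]
[432.9 192.4] [-0.0897 -0.1176  0.03  ]
[341.5 197.5] [-0.0899  0.1022  0.03  ]
```

```bash
sed -i "s/^im=arm.grab_frame.*/im=arm.grab_frame('top') if len(sys.argv)<3 else cv2.imread(sys.argv[1]);cv2.imwrite(sys.argv[1],im)/;s/g>115/g>145/;s/(7,7)/(3,3)/" m.py; python3 m.py pics/t9.png x; python3 -c "
import cv2;im=cv2.imread('pics/t9.png').max(2)
for y in (130,150,165,185):print(im[y,330:440:4])
print(im[100:205:3,370])"
```

```text
((379.10467529296875, 148.25094604492188), (57.658599853515625, 66.71856689453125), 87.33700561523438) 3315.0
[344.4 121. ] [0.0968 0.0842 0.03  ]
[411.1 117.9] [ 0.0952 -0.0783  0.03  ]
[413.8 175.5] [-0.0462 -0.0748  0.03  ]
[347.1 178.6] [-0.0449  0.086   0.03  ]
[ 59  71  45  58 214 190 205 203 205 208 202 202 198 196 197 195 198 199
 193 198 183  41  45 146  45  93 104 166]
[ 65  62 144  67 188 212 208 208 208 208 206 210 203 206 208 205 207 204
 202 200 203  38  54 196  48  54 163  46]
[128 129 134 131 102 206 186 207 203 208 207 207 205 206 209 128 124 205
 208  64 158 143 136 141 140 141 139 141]
[145 140 142 135 140 132 140 138 138 141 138 136  96  93  79  54  54 156
  96  93  86  75  84  88  78  74  75  74]
[ 54  50  49  47  51  51  40 193 202 196 202 205 203 207 205 204 209 205
 205 203 205 202 204 219 187 209 116 126 132 134 133 133 110  88  99]
```

```bash
python3 -c "
from h import *
row(S(-.075,0.004,.047),down())"
```

```text
row [65.6, -3.8, 102.4] [0.001, 0.0, 0.002] rows>= 2.9
```

move_arm(commands=[80, 35, -2, 35, 0, 0, 0, 80, 60, -4, 65, 0, 0, 0, 80, 65, -4, 90, 0, 0, 0, 80, 65, -4, 102, 0, 0, 0, 80, 65, -4, 102, 0, 0, 0, 80, 65, -4, 102, 0, 0, 0])

```text
clock: 12.97
eef_pos: [0.5318, -0.1498, 0.0468]
eef_rot: [-0.0, 1.0, 0.029, -0.002]
ft_force: [-0.2, -0.2, -0.5]
gripper_width: 0.0801
```

```bash
python3 -c "
from h import *
show();row(S(.01,0.004,.047),down())"
```

```text
t 12.9667 S [-0.0776  0.0049  0.0468] F [-0.2 -0.2 -0.5] q [-0.35  0.46  1.92 -0.    0.77  1.16] w 0.0801
tool z [-0.003  0.    -1.   ] tool y [ 0.058 -0.998 -0.   ]
row [87.6, 1.1, -0.5] [-0.0, 0.003, 0.002] rows>= 2.1
```

move_arm(commands=[80, 20, 0, 0, 0, 0, 0.002, 80, 35, 0, 0, 0, 0, 0.002, 80, 42, 0, 0, 0, 0, 0.002, 80, 49, 0, 0, 0, 0, 0.002, 80, 56, 0, 0, 0, 0, 0.002, 80, 63, 0, 0, 0, 0, 0.002, 80, 70, 0, 0, 0, 0, 0.002, 80, 76, 0, 0, 0, 0, 0.002, 80, 82, 0, 0, 0, 0, 0.002, 80, 86, 0, 0, 0, 0, 0.002, 80, 88, 0, 0, 0, 0, 0.002, 80, 88, 0, 0, 0, 0, 0.002])

```text
clock: 13.97
eef_pos: [0.6206, -0.1447, 0.0464]
eef_rot: [-0.0, 1.0, 0.028, -0.001]
ft_force: [0.8, 0.4, -0.3]
gripper_width: 0.0803
```

```bash
python3 -c "
from h import *
show();row(S(.02,0.004,.047),down())"
```

```text
t 13.9667 S [0.0113 0.0051 0.0464] F [ 0.8  0.4 -0.3] q [-0.3   0.58  1.71 -0.    0.85  1.22] w 0.0803
tool z [-0.002  0.    -1.   ] tool y [ 0.056 -0.998 -0.   ]
row [8.7, 1.1, -0.6] [-0.0, 0.002, 0.0] rows>= 0.2
```

Now I creep the last bit and watch the force.

move_arm(commands=[80, 2, 0, 0, 0, 0, 0, 80, 4, 0, 0, 0, 0, 0, 80, 5, 0, 0, 0, 0, 0, 80, 6, 0, 0, 0, 0, 0, 80, 7, 0, 0, 0, 0, 0, 80, 7, 0, 0, 0, 0, 0])

```text
clock: 14.47
eef_pos: [0.6278, -0.1442, 0.0463]
eef_rot: [-0.0, 1.0, 0.028, -0.001]
ft_force: [-0.6, 0.3, -0.9]
gripper_width: 0.0795
```

move_arm(commands=[80, 0.7, 0, 0, 0, 0, 0, 80, 1.4, 0, 0, 0, 0, 0, 80, 2, 0, 0, 0, 0, 0, 80, 2, 0, 0, 0, 0, 0])

```text
clock: 14.8
eef_pos: [0.6292, -0.1441, 0.0462]
eef_rot: [-0.0, 1.0, 0.028, -0.002]
ft_force: [-2.6, 0.0, 1.5]
gripper_width: 0.0801
```

move_arm(commands=[80, 1, 0, 0, 0, 0, 0, 80, 2, 0, 0, 0, 0, 0, 80, 2, 0, 0, 0, 0, 0, 80, 2, 0, 0, 0, 0, 0])

```text
clock: 15.13
eef_pos: [0.6294, -0.1441, 0.0463]
eef_rot: [-0.0, 1.0, 0.028, -0.004]
ft_force: [-7.5, -1.1, 5.2]
gripper_width: 0.0799
```

move_arm(commands=[80, 1, 0, 0, 0, 0, 0, 80, 2, 0, 0, 0, 0, 0, 80, 2, 0, 0, 0, 0, 0, 80, 2, 0, 0, 0, 0, 0])

```text
clock: 15.47
eef_pos: [0.6293, -0.1441, 0.0462]
eef_rot: [-0.001, 1.0, 0.028, -0.006]
ft_force: [-8.4, -1.3, 6.0]
gripper_width: 0.0802
```

move_arm(commands=[80, -5, 0, 0, 0, 0, 0, 80, -20, 0, 0, 0, 0, 0, 80, -40, 0, -20, 0, 0, 0, 80, -75, 0, -60, 0, 0, 0, 80, -110, 0, -100, 0, 0, 0, 80, -150, 0, -130, 0, 0, 0, 80, -190, 0, -150, 0, 0, 0, 80, -220, 0, -170, 0, 0, 0, 80, -220, 0, -170, 0, 0, 0, 80, -220, 0, -170, 0, 0, 0, 80, -220, 0, -170, 0, 0, 0])

```text
clock: 16.38
eef_pos: [0.413, -0.1572, 0.2208]
eef_rot: [0.001, 1.0, 0.027, -0.003]
ft_force: [-0.4, 0.1, -0.6]
gripper_width: 0.08
```

```bash
python3 -c "
from h import *
show()
a=arm.grab_frame('side')[70:250,180:460];cv2.imwrite('pics/s10.png',a)"
python3 m.py pics/t10.png
python3 - <<'E'
from h import *
a=cv2.imread('pics/s10.png');b=cv2.imread('pics/t10.png');b0=cv2.imread('pics/top0.png')
for (x,y),w in (((311,203),'jug'),((470,178),'tamper'),((314,138),'a'),((450,130),'b')):
    T=b0[y-22:y+22,x-20:x+20];r=cv2.matchTemplate(b[y-30:y+30,x-28:x+28],T,cv2.TM_CCOEFF_NORMED);_,v,_,l=cv2.minMaxLoc(r);print(w,round(v,3),l,"(8,8=unmoved)")
a=cv2.resize(a,(560,360));b=cv2.resize(b[75:240,280:490],(458,360),interpolation=2)
cv2.imwrite('pics/f.png',cv2.resize(np.hstack([a,b]),None,fx=.78,fy=.78))
E
```

```text
t 16.3833 S [-0.1966  0.0041  0.2208] F [-0.4  0.1 -0.6] q [-0.46 -0.01  2.07 -0.    1.09  1.06] w 0.08
tool z [-0.006 -0.002 -1.   ] tool y [ 0.054 -0.999  0.001]
((377.4430847167969, 124.03275299072266), (55.66847610473633, 66.88438415527344), 86.633544921875) 3586.5
[342.4  98.2] [0.154  0.0859 0.03  ]
[409.2  94.3] [ 0.1543 -0.0779  0.03  ]
[412.5 149.9] [ 0.0164 -0.0761  0.03  ]
[345.7 153.8] [0.0158 0.0859 0.03  ]
jug 0.997 (8, 8) (8,8=unmoved)
tamper 0.989 (8, 8) (8,8=unmoved)
a 0.998 (8, 8) (8,8=unmoved)
b 0.998 (8, 8) (8,8=unmoved)
```

View pics/f.png

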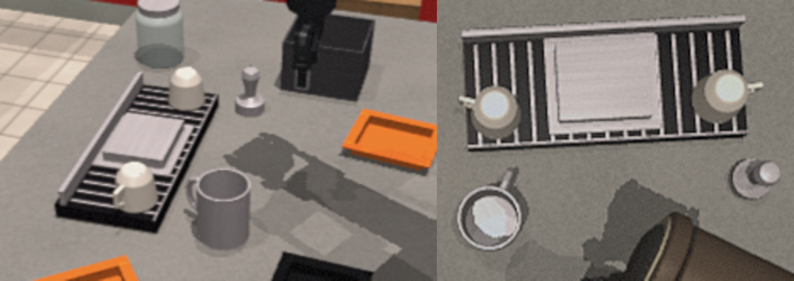

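```bash
python3 -c "
from cell import arm
print(arm.finish_job())"
```

```text
the job is handed in; nothing more can be done
None
```

The pan now lies open side down on the stand, flush along the back rail, and the job was handed in at about 16.5 s of the 64 s allowed. I pushed it against the stand's front and hooked one fingertip under the near flange to tip it over. I then pushed it home with two fingers on its wall until the push stalled at about 8 N against the rail.

- **Pan position:** in the last top view its near edge is 15.8 mm and 16.4 mm behind the stand's front at its two ends, where 15 mm is expected. That leaves it parallel to the rail and at home to within the roughly 1 mm I can measure. The far-edge figure of about 154 mm is a weak check, because my search area was cut off just short of the rail.
- **Other objects:** the jug, the tamper and both cups show no movement between the first and last top views.
- **Robot:** the arm is clear, with the measured force near zero. The largest wrist force I read was about 11 N.
- **Readings that disagreed:** an early wrist-camera reading of the pan's edge was about 7 mm off the top view because it used a pose taken after the arm had moved, so I did not use it. When the pan was about 38 degrees past upright, the finger pressed down on its wall with about 10 N. I eased off and pushed on, and the pan dropped over.

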